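# Run-in check of a shear box carriage

### The job

Get the shear box carriage ready for a test: press the brass loading pad down until it is fully home in the box, then stroke the carriage through its whole travel to feel for sticky spots, first right up to the black stop, then all the way back to the red stop, and leave it there against the red stop with the pad still home. Stroke it slowly, never faster than 25 cm a second, and leave the other things on the desk where they are.

Things in the scene. Friction and masses are not known exactly. Their poses are not given: they have to be found in the camera images.
- slide_base: fixed grey base plate of the slide, 150 x 330 mm, 10 mm thick, with two steel rails along its y axis; origin at the centre of its underside, x to the far long side, y along the travel (to the left), z up. Nothing on the base, rails or stops is higher than 40 mm, so fingertips held above that pass freely over both ends.
- carriage (a joint): travel of the carriage along the base's y axis, m: 0 in the middle, +0.07 at the left end (against the stop there), -0.07 at the right end. Runs with about 4 N of friction, stays where it is left, moving mass about 2.5 kg.
- box_top (a point): on the carriage: centre of the flat top of the square brass shear box, 86 mm above the desk. Box fixed to the carriage, 98 x 98 mm, sides parallel to the base's axes, flat from 40 to 86 mm above the desk (too wide to grip: push its left or right side). Two thin screws stand 14 mm above its top. The carriage plate below is 124 mm across, 112 mm along the travel, top 40 mm above the desk.
- pad_top (a point): centre of the top of the boss of the round brass loading pad (disc 59 mm across, boss about 22 mm across) in the bore of the box, 26 mm above the pad's underside. Fully home it is 14 mm above box_top and the disc's rim is about flush with the box's top; standing proud it is up to 8 mm higher.
- pad (a joint): how far the pad has been pressed down, m: 0 = 8 mm proud, 0.008 = fully home. Stiff (about 6 to 9 N of push moves it) and stays where it is left.
- red_stop: fixed red end stop with rubber buffers across one end of the rails (which end varies), 130 mm across, 18 mm along the travel over its buffers, 10 to 38 mm above the desk; origin at the centre of its underside. With the carriage against it box_top is 65 mm from it along the travel.
- black_stop: the same end stop in black, at the other end of the rails.
- tin: round aluminium moisture tin with lid, 56 mm across, 40 mm high; a bystander, origin at the centre of its underside
- grease: white grease tub with blue lid, 60 mm across, 48 mm high; a bystander, origin at the centre of its underside
- wash: clear squeeze wash bottle with bent spout, 65 x 118 mm, 200 mm high; a bystander, origin at the centre of its underside
- gauge: round dial indicator lying on its back, 57 mm across, 108 mm long with its stem, 21 mm high; a bystander, origin at the centre of its underside
- jar: clear jar with red lid, 65 mm across, 99 mm high; a bystander, origin at the centre of its underside
- tool: screwdriver with orange handle, 206 mm long, 28 mm high; a bystander, origin at the centre of its underside

How it is judged:
By the outcome, as a careful person would: the job done as asked, in the order asked, and still so for the second after the job is handed in, with the robot touching nothing.
It also fails if it takes over 58 s, if anything falls off the work surface, if the arm or the gripper's body presses on something with over 40 N, if the wrist force passes 120 N, or if a joint passes its speed limit or range.

### The arm

A 6-joint arm with a two-finger parallel gripper is mounted at the origin on a cart in front of the work surface, level with it; the furniture and walls round the work are solid. World frame = base frame: x ahead of the robot, y to its left, z up, the work surface at z = 0. Lengths are in mm, angles in rad, forces in N, time in s.
With the tool pointing down it reaches from about 300 to 775 mm from the base axis. Payload 14.6 kg.
Tool frame: the origin (TCP) lies on the centre line of the jaws, within the pads' length; the fingertips stand 19 mm ahead of it and the grasp point (between the pads) is the TCP (bot.tip_reach is the distance from the TCP to the fingertips, in mm); z points along the fingers, y is the line along which they close (so a half turn about z gives the same grasp; the last joint's range is limited). The gripper opens to 85 mm and grips with 20 to 120 N. Pads are 22 mm wide; open, the fingers measure 114 mm over their backs; the gripper's body (76 mm by 85 mm) begins 54 mm behind the grasp point. The pads swing forward as they close: fully open they stand 13 mm farther back than shut.
Start: joints at [1.102, 0.3, 1.521, -0, 1.321, -0.067], TCP at [215.088, 506.188, 250.281] pointing down, gripper open.
Joint ranges: [-3.03, 3.03], [-0.79, 2.21], [0.23, 2.52], [-1.04, 4.18], [0, 3.07], [-2.55, 2.55]. Speed limits (rad/s): [2.22, 2.22, 2.57, 3.14, 3.14, 3.14].

### API

Orientations are given as a unit quaternion [w, x, y, z].
In Python, from rig import bot gives the robot as it stands. Calls block until the motion is done:
- bot.move_to(position, orientation): joint-space move of the TCP to a pose.
- bot.servo_line(position, attitude=None, speed=150, until_force=None): straight line of the TCP; attitude=None keeps the orientation; speed is the mean speed in mm/s. With until_force (N) it stops when the force on the tool has changed by that much, and returns True; else False.
- bot.move_joints(angles): joint-space move.
- bot.move_gripper(opening, grip_force=None): finger opening in mm; grip_force is the grip in N (None keeps the last); returns when the fingers have stopped.
- bot.dwell(seconds).
- bot.ik(position, orientation): joint angles nearest the present ones, or None.
- bot.read_state(): the state.
- bot.read_camera(name): name is "side" or "top"; returns a dict with "image" (400x640x3 uint8, blue, green, red), "depth" (400x640 float32, mm along the optical axis (not along the pixel's ray), 0 where there is no reading), "fovy" (degrees; the focal length in pixels is half the picture's height over the tangent of half this angle, whatever the lens; pixels are square), "cx", "cy" (the principal point, pixels), "eye" and "attitude" of the camera in the world. Camera axes: x right, y down, z forward; pixel columns grow to the right and rows downward; lengths in mm; the calibration is good to about 2 mm. A picture is of the moment at which its call begins.
A pose or a line that the arm cannot do raises bot.MotionError and nothing moves.
- bot.finish_job(): hands the job in; it is judged then, once.
The state is a dict: "clock": time; "joint_positions": joint angles; "qvel": joint speeds; "effort": joint torques, N m; "ee_pos": TCP position; "tool_rot": TCP orientation; "ft_force": force on the tool from outside, world axes, zero at the start; "moment": the same for the moment, N m; "grip_width": finger opening in mm; "grip_force": force on a finger pad.
Only numpy, scipy, OpenCV 4.12 (cv2) and the standard library are available. Lean on these libraries where they do the work, as an engineer would, in place of code of your own. Each camera call takes 0.05 s, during which the arm holds its last target. There are 200 camera calls.

## Working session

There is one attempt and no reset: what is moved stays moved. The work goes in short steps, each a Python script; the robot and the scene stay as the last script left them, time stands still between calls to the robot, and variables do not carry over. Pictures are saved under pics/ and viewed, at most 10 in all, crops included, and the job is handed in when it is done.

```bash
ls; mkdir -p pics
cat > h.py <<'E'
import numpy as np, cv2
from rig import bot
from scipy.spatial.transform import Rotation as R
def cam(n):
    c=bot.read_camera(n); c["f"]=200/np.tan(np.radians(c["fovy"])/2)
    a=np.array(c["attitude"],float)
    c["R"]=a if a.shape==(3,3) else R.from_quat(a[[1,2,3,0]]).as_matrix()
    return c
def pts(c):
    v,u=np.mgrid[:400,:640]; d=c["depth"]
    P=np.stack([(u-c["cx"])/c["f"]*d,(v-c["cy"])/c["f"]*d,d],-1)
    return P@c["R"].T+np.array(c["eye"])
E
python3 - <<'E'
from h import *
for n in("top","side"):
    c=cam(n); cv2.imwrite(f"pics/{n}0.png",c["image"]); np.savez(f"{n}0.npz",P=pts(c),im=c["image"],d=c["depth"],R=c["R"],eye=c["eye"],k=[c["f"],c["cx"],c["cy"]])
    print(n,c["eye"],c["attitude"],c["fovy"],c["cx"],c["cy"])
s=bot.read_state(); print(s["clock"],s["ee_pos"],s["tool_rot"],s["grip_width"],s["ft_force"])
E
```

```text
pics
top [ 534.95219088    9.56203365 1173.94784706] [-0.02438258  0.71381197 -0.69988559  0.0061744 ] 46.12865630031642 327.2730488040102 196.16127387022829
side [1137.77688739  896.2488016   583.25628824] [-0.1478962   0.22579582  0.81233787 -0.51696242] 44.600038816029475 319.08601896265776 195.0898073577634
0.1 [215.01590459 506.02158875 249.76233313] [-1.38255123e-04  1.99559829e-01  9.79885495e-01 -5.20721530e-04] 85.50956312467358 [-0.39874261 -0.84248435 -0.74819642]
```

View pics/top0.png

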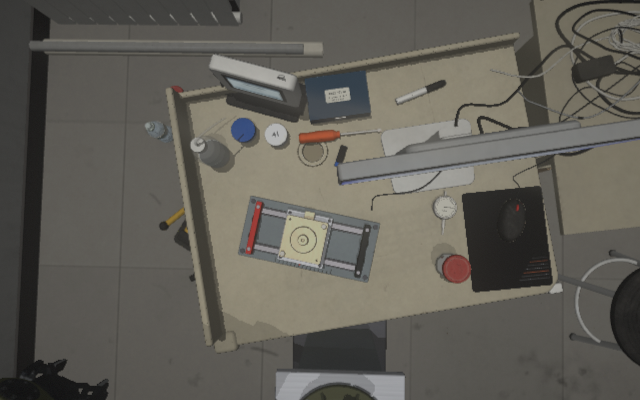

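View pics/side0.png

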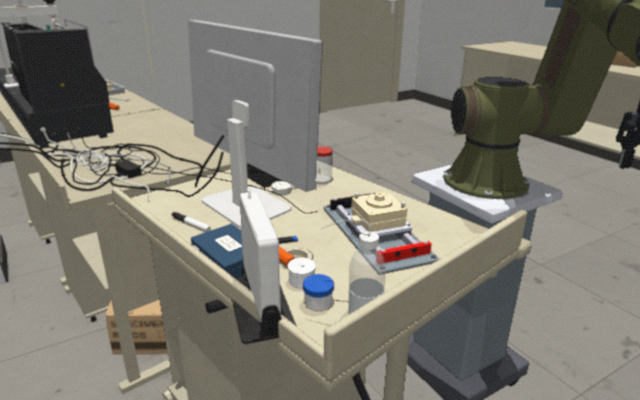

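The top view shows the base at about (310,238) px, with the red stop on the left at (255,227), the black stop on the right at (363,250) and the box at (303,240). The monitor stands from (340,170) rightwards. The side view shows the pad boss at (379,198). Next I measure these from colour, depth and known heights.

```bash
cat >> h.py <<'E'
def plane(c,u,v,z):
    d=c["R"]@np.array([(u-c["cx"])/c["f"],(v-c["cy"])/c["f"],1.]); e=np.array(c["eye"]); return e+d*(z-e[2])/d[2]
def big(m,k=0):
    cs=sorted(cv2.findContours(m.astype(np.uint8),cv2.RETR_EXTERNAL,cv2.CHAIN_APPROX_NONE)[0],key=cv2.contourArea)
    return cs[-1-k]
def filled(m):
    o=np.zeros(m.shape,np.uint8); cv2.drawContours(o,[big(m)],-1,1,-1); return o>0
def rect(c,cnt,z):
    W=np.array([plane(c,*p[0],z)[:2] for p in cnt],np.float32); return cv2.minAreaRect(W)
E
python3 - <<'E'
from h import *
c=cam("top"); P=pts(c); im=c["image"]; hsv=cv2.cvtColor(im,cv2.COLOR_BGR2HSV); H,S,V=[hsv[...,i].astype(int) for i in range(3)]
roi=np.zeros((400,640),bool); roi[190:290,235:385]=1
red=roi&((H<8)|(H>172))&(S>130)&(V>60)
print("red",rect(c,big(red),38), "z",np.median(P[red][:,2]))
blk=roi&(V<60); blk[:,:335]=0
print("blk",rect(c,big(blk),38),np.median(P[filled(blk)][:,2]))
Z=P[...,2]
box=roi&(Z>75)&(Z<125); print("box depth",rect(c,big(box),86),np.percentile(Z[filled(box)],[5,25,50,75,95,99]))
br=roi&(H>18)&(H<35)&(S>40)&(V>150); print("box col",rect(c,big(br),86),cv2.boundingRect(big(br)))
base=roi&(Z>4)&(Z<130); print("base",rect(c,big(base),10))
cen=plane(c,303,240,105); print("pad guess",cen)
r=np.hypot(P[...,0]-cen[0],P[...,1]-cen[1])
for a,b in((0,9),(14,27),(36,46)): print(a,b,np.percentile(Z[(r>=a)&(r<b)],[10,50,90]).round(1))
for y in range(234,247,1): print(Z[y,290:318].round(0).astype(int))
mon=np.zeros_like(roi); mon[100:190,335:640]=1; m=mon&(Z>150); print("mon",P[m].min(0),P[m].max(0))
print("near pts >150", [ (P[...,i][roi&(Z>130)]) for i in range(3)])
big4=cv2.resize(im[190:290,235:385],None,fx=5,fy=5,interpolation=cv2.INTER_CUBIC); cv2.imwrite("pics/crop.png",big4)
E
```

```text
red ((505.08709716796875, 217.13865661621094), (13.675219535827637, 127.10791778564453), 79.18624114990234) z 37.83479237600886
blk ((437.9568786621094, -43.56214141845703), (16.395837783813477, 92.48358917236328), 78.4152603149414) 37.508355881696616
box depth ((480.209716796875, 91.71723937988281), (98.06710052490234, 97.87579345703125), 79.03949737548828) [ 82.01354657  85.12834606  87.062775    93.12670808 102.50842643
 110.9030728 ]
box col ((481.1070251464844, 92.02365112304688), (96.73863220214844, 95.55329895019531), 79.10707092285156) (280, 215, 48, 49)
base ((477.94158935546875, 85.36357879638672), (333.8644104003906, 155.75367736816406), 79.70194244384766)
pad guess [480.16545472  90.71499646 105.        ]
0 9 [105.4 107.9 110. ]
14 27 [91.8 94.5 96.9]
36 46 [83.5 86.2 88.6]
[84 81 93 96 93 95 95 95 96 96 95 95 98 96 96 98 94 96 95 95 96 95 94 97
 94 49 87 86]
[  86   74   92   95   94   96   92   96   94   88 1174   93  103  100
   96   95   95   99   95   96   97   96   95   93   91   81   84   85]
[ 87  92  98  95  94  92  95  94  94  93 107 110 107 107 107 108  95  95

[... 3783 characters left out ...]
84706,
       1173.94784706, 1173.94784706, 1173.94784706, 1173.94784706,
       1173.94784706, 1173.94784706, 1173.94784706, 1173.94784706,
       1173.94784706, 1173.94784706, 1173.94784706, 1173.94784706,
       1173.94784706, 1173.94784706, 1173.94784706, 1173.94784706,
       1173.94784706, 1173.94784706, 1173.94784706, 1173.94784706,
       1173.94784706, 1173.94784706, 1173.94784706, 1173.94784706,
       1173.94784706, 1173.94784706, 1173.94784706, 1173.94784706,
       1173.94784706, 1173.94784706, 1173.94784706, 1173.94784706,
       1173.94784706, 1173.94784706, 1173.94784706, 1173.94784706,
       1173.94784706, 1173.94784706, 1173.94784706, 1173.94784706,
       1173.94784706])]
```

View pics/crop.png

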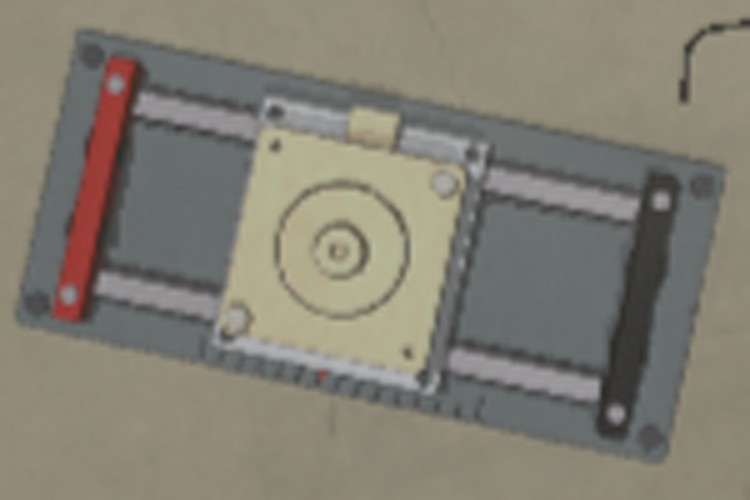

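Box top measures 98 x 98 mm at 86 mm high, centred on (480.6, 92), which matches the sizes given. Travel points towards the red stop at yaw −11°. The pad boss is at 108 mm, so the pad stands fully proud. I now press it.

```bash
cat >> h.py <<'E'
yaw=np.radians(79.1); t=np.array([np.cos(yaw),np.sin(yaw),0]); n=np.array([t[1],-t[0],0]); ez=np.array([0,0,1.])
def quat(y):
    return np.roll(R.from_matrix(np.stack([np.cross(y,-ez),y,-ez],1)).as_quat(),1)
B=np.array([480.5,91.6,0])
def st(m=""):
    s=bot.read_state(); p=np.array(s["ee_pos"]); print(m,round(s["clock"],2),p.round(1),"t",round((p-B)@t,1),"F",np.round(s["ft_force"],1),"w",round(s["grip_width"],1)); return s
E
python3 - <<'E'
from h import *
d=np.load("top0.npz"); P=d["P"]; m=np.zeros((400,640),bool); m[100:190,330:480]=1; m&=(d["d"]>100)&(P[...,2]>100); q=P[m]
print("mon",np.percentile(q,[0.5,50,99.5],axis=0).round())
print("tip",bot.tip_reach)
for y in(n,-n):
    j=bot.ik(B+ez*170,quat(y)); print(j)
best=min([y for y in(n,-n) if bot.ik(B+ez*170,quat(y)) is not None],key=lambda y:abs(bot.ik(B+ez*170,quat(y))[5]))
Q=quat(best); np.save("Q.npy",Q)
bot.move_gripper(0,40)
bot.move_to(B+ez*170,Q); st("above")
tr=bot.tip_reach
bot.servo_line(B+ez*(116+tr),speed=60); st("near")
hit=bot.servo_line(B+ez*(96+tr),speed=12,until_force=28); s=st(f"press {hit}")
print("tip z",s["ee_pos"][2]-tr)
E
```

```text
mon [[ 592. -293.  122.]
 [ 626. -123.  448.]
 [ 748.   13.  453.]]
tip 19.0
[ 1.13481330e-01  2.51436649e-01  1.78183298e+00 -4.44089210e-16
  1.10832302e+00  3.03722219e-01]
None
above 2.73 [480.5  92.3 170.1] t 0.7 F [-0.4  1.1  0.1] w 0.1
near 3.47 [480.6  91.6 135.1] t 0.0 F [ 0.  -0.8  0. ] w 0.3
press True 4.74 [480.6  91.6 119. ] t 0.0 F [-3.2  0.1  7.3] w 0.0
tip z 100.002971771483
```

Run:
```python
from h import *
tr=bot.tip_reach
hit=bot.servo_line(B+ez*(94+tr),speed=12,until_force=28); s=st(f"press2 {hit}"); print(s["ee_pos"][2]-tr)
bot.servo_line(B+ez*(122+tr),speed=60)
bot.servo_line(B+t*88+ez*(122+tr),speed=120); st("left hi")
bot.servo_line(B+t*88+ez*(54+tr),speed=80); st("left lo")
for nm in("top","side"):
    c=cam(nm); P=pts(c); cv2.imwrite(f"pics/{nm}1.png",c["image"][180:300,230:390] if nm=="top" else cv2.resize(c["image"][140:280,310:450],None,fx=4,fy=4))
    Z=P[...,2]; r=np.hypot(P[...,0]-B[0],P[...,1]-B[1])
    for a,b in((0,9),(14,27),(36,46)):
        k=(r>=a)&(r<b)&(c["depth"]>0)&(Z>70)&(Z<120); print(nm,a,b,k.sum(),np.percentile(Z[k],[10,50,90]).round(1))
```

```text
press2 True 5.01 [480.6  91.7 119. ] t 0.1 F [-4.1 -0.3  8.5] w 0.2
100.00463013264321
left hi 6.42 [497.  177.6 140.9] t 87.6 F [ 0.4 -0.4  0.4] w -0.3
left lo 7.42 [497.4 178.1  73.5] t 88.2 F [ 0.8 -0.4  0.6] w -0.2
top 0 9 49 [ 97.2  99.7 102.9]
top 14 27 311 [83.8 86.4 89. ]
top 36 46 484 [83.4 85.9 88.5]Traceback (most recent call last):
  File "<stdin>", line 11, in <module>
    return _quantile_unchecked(
        a, q, axis, out, overwrite_input, method, keepdims, weights)
    return _ureduce(a,
                    func=_quantile_ureduce_func,
    ...<5 lines>...
                    overwrite_input=overwrite_input,
                    method=method)
    r = func(a, **kwargs)
    result = _quantile(arr,
                       quantiles=q,
    ...<2 lines>...
                       out=out,
                       weights=wgt)
    slices_having_nans = np.isnan(arr[-1, ...])
                                  ~~~^^^^^^^^^
IndexError: index -1 is out of bounds for axis 0 with size 0
```

View pics/side1.png

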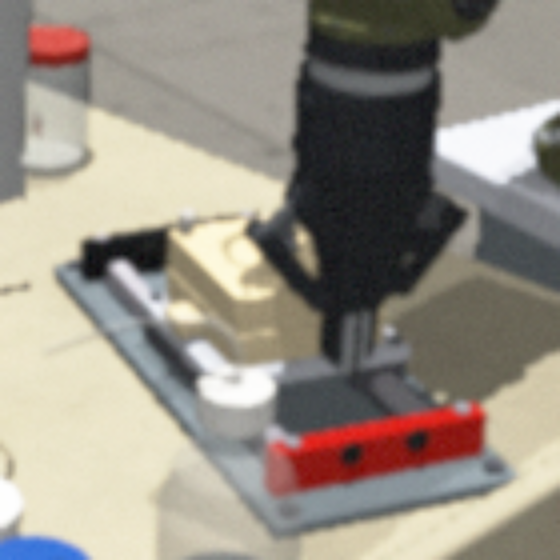

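The pad is home: boss at 99.7 mm and disc at 86.4 mm, level with the box top at 85.9 mm. The side view shows the shut fingers left of the box, above the carriage plate at about (350,350) in the crop. Next is the stroke to the black stop.

```bash
cat >> h.py <<'E'
def boxrect(c):
    P=pts(c); Z=P[...,2]; k=np.zeros(Z.shape,bool); k[190:290,235:385]=1
    hsv=cv2.cvtColor(c["image"],cv2.COLOR_BGR2HSV).astype(int)
    k&=(hsv[...,0]>18)&(hsv[...,0]<35)&(hsv[...,1]>40)&(hsv[...,2]>140)&(Z>70)&(Z<120)
    return rect(c,big(k),86)
E
python3 - <<'E'
from h import *
z=ez*(54+bot.tip_reach)
print(bot.servo_line(B+t*50+z,speed=15,until_force=3)); st("contact")
print(bot.servo_line(B-t*5+z,speed=40,until_force=30)); st("run")
print(bot.servo_line(B-t*45+z,speed=15,until_force=22)); s=st("black")
bot.dwell(0.2); st()
c=cam("top"); cv2.imwrite("pics/top2.png",cv2.resize(c["image"][180:300,230:390],None,fx=4,fy=4)); r=boxrect(c); print(r)
print("box t",(np.array([*r[0],0])-B)@t)
E
```

```text
True
contact 9.18 [491.7 151.   72.7] t 60.5 F [-0.4  0.6 -0. ] w -0.1
False
run 10.97 [479.8  86.6  73.2] t -5.0 F [-0.2  0.8 -0.6] w 0.1
True
black 12.12 [477.6  75.3  73.1] t -16.5 F [0.7 4.3 2.6] w 0.2
 12.32 [477.6  75.3  73.1] t -16.5 F [0.2 0.6 0.5] w -0.2
((472.072509765625, -20.93549346923828), (114.17535400390625, 56.00037384033203), 21.157278060913086)
box t -112.09880829887437
```

View pics/top2.png

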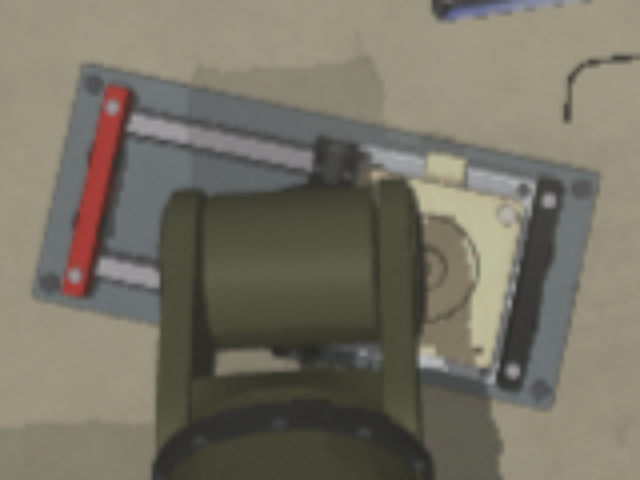

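The carriage plate's edge is right at the black stop (crop about (520,280)), and the travelled 77 mm matches. I confirm with a firmer push, then raise, cross over the box and check.

Run:
```python
from h import *
tr=bot.tip_reach; z=ez*(54+tr); hi=ez*(124+tr)
print(bot.servo_line(B-t*45+z,speed=12,until_force=32)); st("black2")
bot.servo_line(B-t*5+z,speed=40)
bot.servo_line(B-t*5+hi,speed=120)
bot.servo_line(B-t*170+hi,speed=150); st("right hi")
c=cam("top"); cv2.imwrite("pics/top3.png",cv2.resize(c["image"][180:300,230:390],None,fx=4,fy=4)); r=boxrect(c); print(r)
print("box t",(np.array([*r[0],0])-B)@t)
```

```text
True
black2 13.05 [477.6  75.3  73. ] t -16.5 F [0.8 4.6 1.8] w 0.2
right hi 15.47 [448.4 -74.9 142.9] t -169.5 F [-0.1  0.1 -0.5] w 0.1
((466.21551513671875, 16.33547592163086), (96.3594741821289, 96.26307678222656), 78.93706512451172)
box t -76.6077861688104
```

View pics/top3.png

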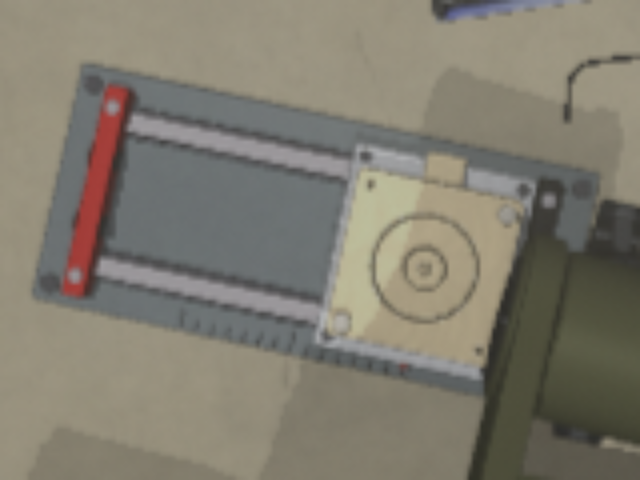

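The box sits at t = −77 mm, against the black stop with the scale pointer at the end; the firmer push moved it no further. Now the stroke to red.

Run:
```python
from h import *
tr=bot.tip_reach; z=ez*(54+tr); hi=ez*(124+tr)
bot.servo_line(B-t*158+hi,speed=60)
bot.servo_line(B-t*158+z,speed=80); st("lo")
print(bot.servo_line(B-t*125+z,speed=15,until_force=3)); st("contact")
print(bot.servo_line(B-t*8+z,speed=45,until_force=30)); st("run")
print(bot.servo_line(B+t*30+z,speed=15,until_force=22)); st("red")
print(bot.servo_line(B+t*30+z,speed=12,until_force=32)); st("red2")
bot.servo_line(B-t*30+z,speed=40)
bot.servo_line(B-t*30+hi,speed=120)
bot.servo_line(B-t*120+ez*220,speed=150); st("clear")
c=cam("top"); cv2.imwrite("pics/top4.png",cv2.resize(c["image"][180:300,230:390],None,fx=4,fy=4)); r=boxrect(c); print(r)
b=np.array([*r[0],0]); print("box t",(b-B)@t)
P=pts(c); Z=P[...,2]; rr=np.hypot(P[...,0]-b[0],P[...,1]-b[1])
for a,e in((0,9),(14,27),(36,46)):
    k=(rr>=a)&(rr<e)&(Z>70)&(Z<120); print(a,e,np.percentile(Z[k],[10,50,90]).round(1))
a0=np.load("top0.npz")["im"]; cv2.imwrite("pics/cmp.png",np.vstack([a0[60:300,150:560],c["image"][60:300,150:560]]))
```

```text
lo 16.9 [450.9 -63.6  73.4] t -158.0 F [ 0.3 -0.4  0.7] w 0.1
True
contact 18.24 [454.3 -43.1  72.7] t -137.3 F [-0.4  1.2  0. ] w -0.1
False
run 21.27 [479.1  83.7  73.1] t -8.0 F [-2.4 -2.7 -2. ] w 0.0
True
red 22.35 [480.9  93.9  72.8] t 2.4 F [ 0.4 -3.3  2.9] w -0.1
True
red2 23.03 [480.5  94.   72.3] t 2.3 F [ 0.5 -2.9  2.9] w 0.4
clear 25.67 [457.6 -25.9 219.4] t -119.7 F [ 0.4  0.3 -0.3] w 0.3
((492.785400390625, 153.45460510253906), (96.7069091796875, 96.23175811767578), 79.16459655761719)
box t 63.06178163000956
0 9 [ 96.4 100.1 102.4]
14 27 [83.8 86.4 89. ]
36 46 [83.5 85.9 88.5]
```

View pics/top4.png

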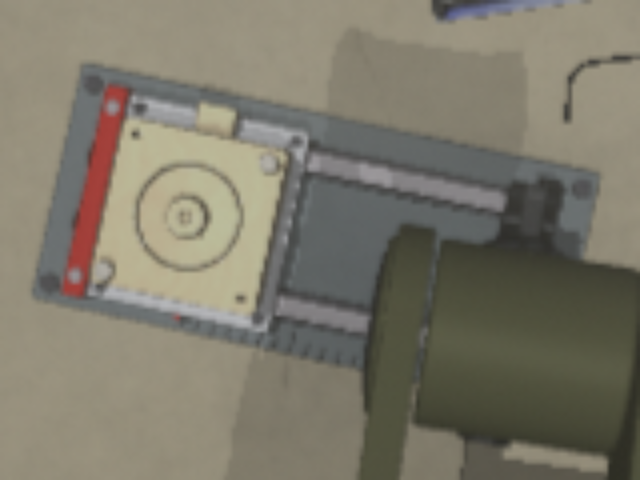

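View pics/cmp.png

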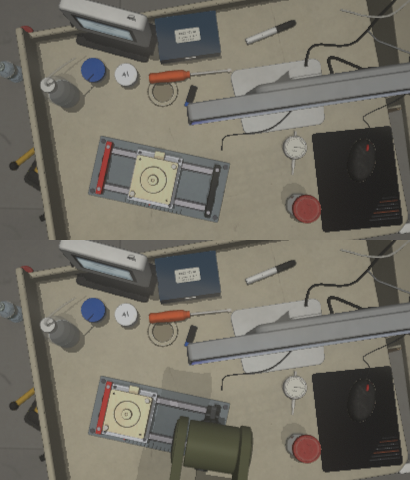

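The carriage plate is against the red stop (crop about (110,190)). It travelled 139.7 mm of the 140 mm from black, and the pad is still home (100.1 mm boss, 86.4 mm disc). The before and after views show the bystanders unmoved and the arm clear, so I hand the job in.

```bash
python3 -c "
from rig import bot
print(bot.finish_job())"
```

```text
the job is handed in; nothing more can be done
None
```

The job is handed in at about 26 s: I pressed the pad fully home, then stroked the carriage slowly to the black stop and back, and it now rests against the red stop with the pad still home and the other things on the desk where they were.

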